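# Bolt the tackle chest

### The arm

A 7-joint arm with a two-finger parallel gripper is mounted at the origin on the work surface. World frame = base frame: x ahead of the robot, y to its left, z up, the work surface at z = 0. Lengths are in m, angles in rad, forces in N, time in s.
With the tool pointing down it reaches from about 0.35 to 0.9 m from the base axis. Payload 19.9 kg.
Tool frame: the origin (TCP) lies midway between the tips of the shut fingers; the grasp point (between the pads) lies ctrl.pinch_z behind it (ctrl.pinch_z is the distance from the TCP to the grasp point, in m); z points along the fingers, y is the line along which they close (so a half turn about z gives the same grasp; the last joint's range is limited). The gripper opens to 85 mm and grips with 20 to 120 N. Pads are 22 mm wide; open, the fingers measure 114 mm over their backs; the gripper's body (76 mm by 85 mm) begins 54 mm behind the grasp point. The pads swing forward as they close: fully open they stand 13 mm farther back than shut.
Start: joints at [-1.252, 0.417, -0.01, 1.614, 0.005, 1.111, -0.053], TCP at [0.22, 0.585, 0.231] pointing down, gripper open.
Joint ranges: [-2.81, 2.81], [-0.39, 2.02], [-1.27, 1.25], [0.06, 2.57], [-1.19, 4.33], [0.19, 2], [-2.82, 2.82]. Speed limits (rad/s): [1.89, 1.89, 2.39, 2.39, 3.01, 3.01, 3.01].

### API

Orientations are given as a unit quaternion [x, y, z, w].
In Python, from cell import ctrl, grab_frame, camera_params, ticket gives the robot as it stands. The module is installed in compiled form; this text tells all that it offers.
- The arm moves only by the tool drive_tool, never from a script. Its argument "steps" is text: rows parted by semicolons, each of 7 numbers parted by spaces: the opening, from 0 (shut) to 1 (fully open), then the shift along the tool's x, y, z in mm, then the turn, a rotation vector about the tool's x, y, z in rad. A call has 1 to 8 rows; each row is the pose to reach, as a shift and turn from the pose commanded when the call began, along the tool's axes at that moment; what a row does not reach only later rows make up. A row lasts 1/12 s, in which the tool goes at most 41.7 mm and 7.16 degrees, less where a joint would pass 70% of its speed; a pose out of reach is approached as far as the arm can. A call with a gripper value outside its range is refused whole. The fingers move at their own pace and stop on an object; "grip_force" is the grip in N (left out, the last holds). Time passes only in rows, so rows that repeat a pose let the fingers close. It gives the time, the measured TCP pose, the force, the opening and the grip force at its end, in the units of the state.
- ctrl.get_obs(): the state, without advancing time (a new reading comes with each control period).
- grab_frame(name): name is "scene" or "top" or "wrist"; returns the picture (400x640x3 uint8, blue, green, red); there is no depth.
- camera_params(name): a dict with "camera_matrix" (3x3 intrinsics, pixels), "world_from_camera" (4x4, takes a point from camera to world coordinates); the wrist camera has in their place "mount" (4x4, takes a point from camera to tool coordinates, whose origin is the TCP and whose axes are the flange's). Camera axes: x right, y up, looking along -z (the intrinsics and any distortion apply to the point x, -y, -z); pixel columns grow to the right and rows downward; lengths in m; the calibration is good to about 2 mm. The wrist camera is an equidistant fisheye: a pixel r from the principal point sees the ray r / f radians off the axis. A picture is of the moment at which its call begins: read the wrist's pose just before it. camera_params takes no time and is no camera call.
- ticket.finish_job(): hands the job in; it is judged then, once.
The state is a dict: "time_s": time; "joint_positions": joint angles; "joint_velocities": joint speeds; "joint_efforts": joint torques, N m; "eef_pos": TCP position; "orientation": TCP orientation; "force": force on the tool from outside, world axes, zero at the start; "moment": the same for the moment, N m; "width": opening from 0.0 (shut) to 1.0 (fully open); "gripper_force": force on a finger pad.
Only numpy, scipy, OpenCV 4.12 (cv2) and the standard library are available. Lean on these libraries where they do the work, as an engineer would, in place of code of your own. Each camera call takes 0.05 s, during which the arm holds its last target. There are 200 camera calls.

### The job

The lid of the tackle chest is down but its slide bolt is still drawn back: lift the bolt's handle out of its notch, slide the bolt through the keeper on the chest's frame until you feel the handle come up against the brass bracket, and lay the handle right down into the notch of that bracket, so that the chest is bolted. The bracket hangs on two small screws, so come up against it gently, and leave the reel, the float and the sinkers where they are.

Things in the scene. Friction and masses are not known exactly. Their poses are not given: they have to be found in the camera images.
- chest: Red chest 420 x 300 x 130 mm with a pine lid flush in its top; origin under its centre. Its y axis is the way the bolt slides to lock; x points across it, z up. The bolt lies along y on the lid, its axis 26 mm above the lid's top; the handle starts lying level towards -x. Nothing loose stands within 60 mm of the handle's path.
- home_notch (a point): Point on the bolt's axis at the middle of the handle's home notch (axes as the chest's). The notch is 13 mm wide along y, like that of the far bracket, which lies 46 to 82 mm on along y. Between them a wall holds the handle in: 4 mm above the axis, 14 to 21 mm from it. Cheeks and guides reach 20 mm above the axis and 21 mm to either side.
- keeper (a point): Middle of the steel keeper staple on the chest's broad frame board, on the bolt's axis, 20 mm long. The brass bracket with the far notch stands on the lid before it, a piece of its own held by two small screws; its place differs from chest to chest and is not measured. The raised handle meets its stop cheek when 1.5 mm past the notch's middle.
- handle_grip (a point): Point on the centre line of the bolt's dark steel handle, 52 mm from the bolt's axis: the place to grip. The handle is a round bar 10 mm thick, 76 mm long from the axis, ending in a 17 mm ball. It turns about the bolt's axis only, and can turn between two finger pads that grip it along y.
- bolt (a joint): Slide of the 16 mm round steel bolt with its handle, in m: about 0 with the handle in the home notch, growing as it moves to lock; 0.046 to 0.082 in the far notch, according to where the bracket stands. About 4 N of rubbing; it stays where it is left.
- handle (a joint): Turn of the handle about the bolt's axis, in rad: 0 lying level in a notch, 1.57 straight up (it stops at 1.65). It clears the wall between the notches above 0.65. It is stiff (about 0.1 N m) and stays where it is left, so it must be brought down, not let fall.
- lid (a joint): Turn of the chest's lid about its hinge, on its edge away from the keeper, in rad: 0 shut, growing as it opens. The lid weighs 2.2 kg and is held shut only by its weight.
- sinker_a_mid (a point): Centre of a stainless steel sinker standing on the lid, 28 mm across and 53 mm high with its eye. Not to be disturbed.
- sinker_b_mid (a point): Centre of the other sinker, the same, standing on the lid. Not to be disturbed.
- float_mid (a point): Centre of an orange plastic float standing on the shelf beside the chest's hinge end, 72 mm across, 115 mm high. Not to be disturbed.
- reel_mid (a point): Centre of the gear case of a grey aluminium spinning reel on the shelf beside the chest's keeper end, about 110 x 80 x 108 mm. Not to be disturbed.

How it is judged:
On the way, in this order (a step that is already met when the one before it is completed fails the run):
1. the handle is lifted out of its notch (value of joint handle above 0.55 rad and value of joint bolt below 0.02 m), for 0.1 s.
2. the bolt is slid to the far notch (value of joint bolt above 0.041 m), for 0.1 s.
At the end, for the whole second after the job is handed in: The bolt is through the keeper (slid more than 41 mm), its handle lies down in the far notch (within 0.15 rad of level), the lid is shut (within 0.02 rad), and all is at rest (value of joint bolt above 0.041 m and value of joint handle below 0.15 rad and value of joint lid below 0.02 rad and velocity of joint bolt below 0.01 m/s); the robot touches nothing.
It fails at once if the handle is pressed against the far bracket with more than 15 N (contact force between handle and bracket above 15 N).
It fails at once if a sinker, the float or the reel is shifted by more than 20 mm (distance of any of sinker_a_mid, sinker_b_mid, float_mid, reel_mid from where it was at the start of the episode above 0.02 m).
It also fails if it takes over 58 s, if anything falls off the work surface, if the arm or the gripper's body presses on something with over 40 N, if the wrist force passes 120 N, or if a joint passes its speed limit or range.

## Working session

There is one attempt and no reset: what is moved stays moved. The work goes in short steps, Python scripts to look and compute and a tool call to move; the robot and the scene stay as the last step left them, time stands still between calls to the robot, and variables do not carry over. Pictures are saved under pics/ and viewed, at most 10 in all, crops included, and the job is handed in when it is done.

Besides the shell and the picture viewer there is one more tool, called after "Call:" as name(argument=value, ...), one argument or row to a line, values as JSON. drive_tool: Moves the arm, as the interface text tells. Its arguments: {"type":"object","properties":{"steps":{"type":"string"},"grip_force":{"type":"number"}},"required":["steps"]}

```bash
mkdir -p pics
python3 - <<'E'
from cell import ctrl, grab_frame, camera_params
import cv2
o=ctrl.get_obs()
print({k:o[k] for k in('time_s','eef_pos','orientation','force','width')},ctrl.pinch_z)
for n in('scene','top','wrist'):
    cv2.imwrite(f'pics/{n}0.png',grab_frame(n)); print(n,camera_params(n))
E
```

```text
{'time_s': 0.0, 'eef_pos': array([0.21995026, 0.58464768, 0.23064988]), 'orientation': array([ 1.78899770e-01,  9.83867107e-01, -6.20775897e-04, -5.37522257e-05]), 'force': array([-0.96617494,  0.09773916, -0.22880201]), 'width': 0.9982198925281867} 0.0187
scene {'camera_matrix': array([[366.49041978,   0.        , 323.27481101],
       [  0.        , 366.49041978, 196.95723667],
       [  0.        ,   0.        ,   1.        ]]), 'world_from_camera': array([[ 2.59124730e-01, -6.89506844e-01,  6.76339180e-01,
         1.13546825e+00],
       [ 9.65843295e-01,  1.84225216e-01, -1.82230071e-01,
        -1.58067908e-01],
       [ 1.05014960e-03,  7.00457980e-01,  7.13692872e-01,
         6.97683133e-01],
       [ 0.00000000e+00,  0.00000000e+00,  0.00000000e+00,
         1.00000000e+00]])}
top {'camera_matrix': array([[380.77965646,   0.        , 321.65710314],
       [  0.        , 380.77965646, 191.56713686],
       [  0.        ,   0.        ,   1.        ]]), 'world_from_camera': array([[-0.00796319,  0.98417073, -0.17704398,  0.40084718],
       [-0.99990776, -0.00978503, -0.00941962, -0.04190412],
       [-0.0110029 ,  0.17695263,  0.98415786,  1.11552409],
       [ 0.        ,  0.        ,  0.        ,  1.        ]])}
wrist {'camera_matrix': array([[309.70691629,   0.        , 321.57145795],
       [  0.        , 309.70691629, 199.92089802],
       [  0.        ,   0.        ,   1.        ]]), 'mount': array([[ 7.89274057e-04,  9.52277909e-01,  3.05231324e-01,
         7.79022529e-02],
       [ 9.99999678e-01, -7.07147613e-04, -3.79622745e-04,
        -1.37812662e-03],
       [-1.45662752e-04,  3.05231525e-01, -9.52278161e-01,
        -1.41394838e-01],
       [ 0.00000000e+00,  0.00000000e+00,  0.00000000e+00,
         1.00000000e+00]])}
```

View pics/top0.png

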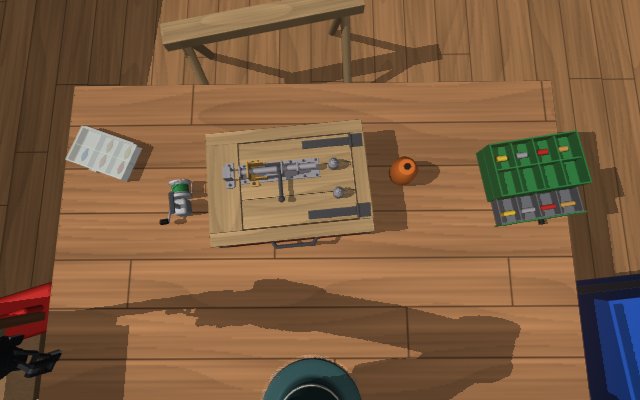

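View pics/scene0.png

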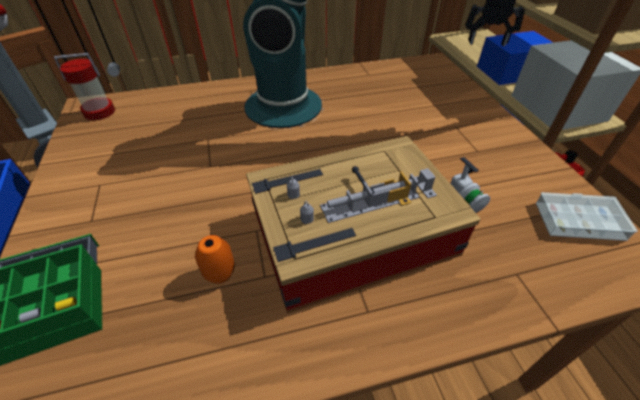

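The top view shows the chest with the bolt along about row 170, its handle pointing towards the robot with the ball at (282,199), the brass bracket at (255,172), the reel at (180,198) and the float at (403,170). In the scene view the handle ball is at (356,170) and the brass bracket at (403,188). I'll zoom in on both.

Run:
```python
import cv2,numpy as np
a=cv2.imread('pics/top0.png')[115:255,200:380]; b=cv2.imread('pics/scene0.png')[140:260,240:480]
a=cv2.resize(a,None,fx=4,fy=4,interpolation=cv2.INTER_CUBIC)
cv2.imwrite('pics/ctop.png',a)
cv2.imwrite('pics/cscene.png',cv2.resize(b,None,fx=3.3333,fy=3.3333,interpolation=cv2.INTER_CUBIC))
```

```text
(no output)
```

View pics/ctop.png

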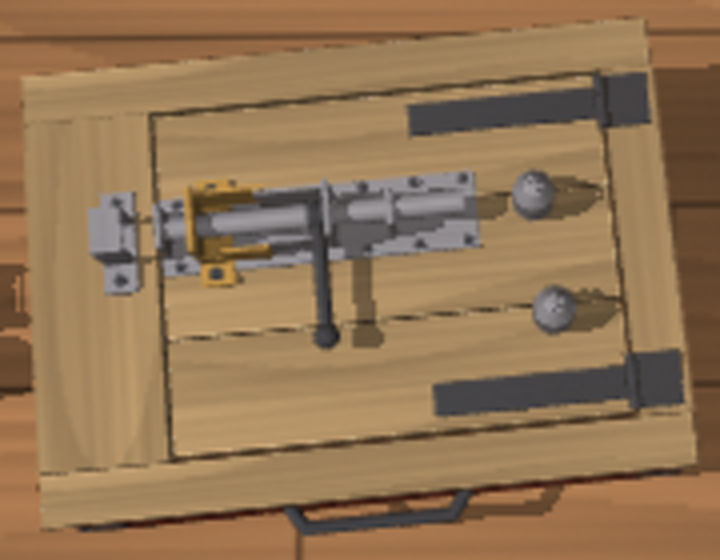

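View pics/cscene.png

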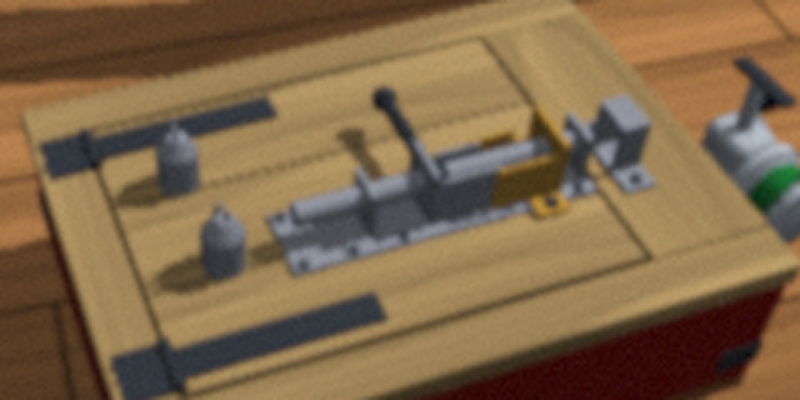

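The crops show the handle ball at full-image pixel (281.5,198.8) in the top view and (355.5,169.5) in the scene view. The bolt runs from (317.5,165.8) to (248.8,171). The brass stop cheek is at about (248,171), and the keeper is at (228,174).

```bash
cat > h.py <<'E'
import numpy as np
from cell import camera_params
def ray(n,px):
    c=camera_params(n);K=c['camera_matrix'];T=c['world_from_camera']
    d=np.array([(px[0]-K[0,2])/K[0,0],-(px[1]-K[1,2])/K[1,1],-1.])
    return T[:3,3],T[:3,:3]@d
def onz(n,px,z):
    o,d=ray(n,px); return o+d*(z-o[2])/d[2]
E
python3 - <<'E'
from h import *
t=lambda x,y:(200+(x-1.5)/4,115+(y-1.5)/4)
s=lambda x,y:(240+(x-1.5)/3.3333,140+(y-1.5)/3.3333)
P={}
for n,p,z in [('ball',(326,335),.156),('boltR',(470,203),.156),('boltL',(205,223),.156),('keeper',(112,226),.166),('handleatguide',(319,215),.16),('sa',(533,193),.16),('sb',(553,308),.16),
 ('c1',(22,80),.13),('c2',(645,20),.13),('c3',(695,465),.13),('c4',(42,525),.13)]:
    P[n]=onz('top',t(*p),z);print(n,P[n].round(4))
print('scene ball',onz('scene',s(385,98),.156).round(4))
print('scene boltend',onz('scene',s(298,212),.156).round(4))
v=P['boltL']-P['boltR'];print('yaw bolt',np.degrees(np.arctan2(v[1],v[0])))
for a,b in(('c2','c1'),('c3','c4')):
    v=P[a]-P[b];v=-v;print(np.linalg.norm(v),np.degrees(np.arctan2(v[1],v[0])))
for a,b in(('c4','c1'),('c3','c2')):
    v=P[b]-P[a];print(np.linalg.norm(v),np.degrees(np.arctan2(v[1],v[0])))
E
```

```text
ball [0.5568 0.071  0.156 ]
boltR [ 0.6426 -0.0215  0.156 ]
boltL [0.6311 0.1503 0.156 ]
keeper [0.6273 0.208  0.166 ]
handleatguide [0.6346 0.0759 0.16  ]
sa [ 0.6478 -0.0623  0.16  ]
sb [ 0.5722 -0.0741  0.16  ]
c1 [0.7382 0.2823 0.13  ]
c2 [ 0.7758 -0.1407  0.13  ]
c3 [ 0.4739 -0.165   0.13  ]
c4 [0.4391 0.2556 0.13  ]
scene ball [0.5556 0.0718 0.156 ]
scene boltend [ 0.6422 -0.0132  0.156 ]
yaw bolt 93.82547408880288
0.424685994125272 95.08528517819249
0.4219787303260636 94.72955262298535
0.3003169897833666 5.113335912652209
0.3029477655503606 4.59953002425518
```

Call:
drive_tool(
  steps="1 -259 -175 -20 0 0 0;1 -259 -175 -20 0 0 0;1 -259 -175 -20 0 0 0;1 -259 -175 -20 0 0 0;1 -259 -175 -20 0 0 0;1 -259 -175 -20 0 0 0;1 -259 -175 -20 0 0 0;1 -259 -175 -20 0 0 0",
  grip_force=25,
)

```text
time_s: 0.82
eef_pos: [0.4034, 0.3257, 0.2517]
orientation: [0.181, 0.983, -0.0, 0.0]
force: [1.0, -0.0, 0.7]
width: 1.0
gripper_force: 0.0
```

Call:
drive_tool(
  steps="1 -259 -175 -10 0 0 -0.443;1 -259 -175 -10 0 0 -0.443;1 -259 -175 -10 0 0 -0.443;1 -259 -175 -10 0 0 -0.443;1 -259 -175 -10 0 0 -0.443;1 -259 -175 -10 0 0 -0.443;1 -259 -175 -10 0 0 -0.443;1 -259 -175 -10 0 0 -0.443",
)

```text
time_s: 1.48
eef_pos: [0.5792, 0.0777, 0.2612]
orientation: [-0.042, 0.999, -0.0, 0.0]
force: [0.4, 1.1, -0.5]
width: 1.0
gripper_force: 0.0
```

Call:
drive_tool(
  steps="1 0 0 0 0 0 0;1 0 0 0 0 0 0;1 0 0 0 0 0 0",
)

```text
time_s: 1.73
eef_pos: [0.5782, 0.0798, 0.2607]
orientation: [-0.042, 0.999, 0.0, -0.0]
force: [-0.5, -0.0, 0.1]
width: 1.004
gripper_force: 0.0
```

Run:
```python
from cell import ctrl, grab_frame
import cv2
o=ctrl.get_obs();print(o['eef_pos'],o['orientation'])
im=grab_frame('wrist');cv2.imwrite('pics/w1.png',im)
cv2.imwrite('pics/w1c.png',cv2.resize(im,None,fx=1.25,fy=1.25))
```

```text
[0.57816152 0.07983883 0.26074997] [-4.15384586e-02  9.99136832e-01  1.59557863e-05 -3.83526001e-04]
```

View pics/w1c.png

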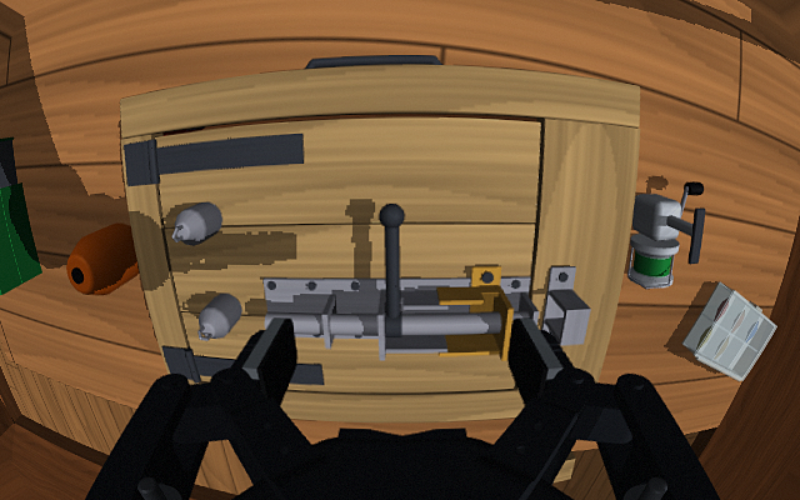

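The wrist view, at 1.25x scale, shows the handle level with its ball at (392,215) and its root at (394,322). The bolt axis lies along row 324. The brass stop cheek's near face is at about (501,325).

```bash
cat >> h.py <<'E'
from scipy.spatial.transform import Rotation as R
def wz(px,pos,q,z):
    c=camera_params('wrist');K=c['camera_matrix'];M=c['mount']
    v=np.array([px[0]-K[0,2],px[1]-K[1,2]])/K[0,0];r=np.linalg.norm(v);s=np.sin(r)/r
    d=np.array([v[0]*s,-v[1]*s,-np.cos(r)])
    Rw=R.from_quat(q).as_matrix();o=pos+Rw@M[:3,3];d=Rw@M[:3,:3]@d
    return o+d*(z-o[2])/d[2]
E
python3 - <<'E'
from h import *
pos=np.array([0.57816152,0.07983883,0.26074997]);q=[-4.15384586e-02,9.99136832e-01,0,-3.8e-4]
a=np.radians(4.8);cx=np.array([np.cos(a),np.sin(a),0]);cy=np.array([-np.sin(a),np.cos(a),0])
for n,p,z in[('ball',(392,215),.156),('mid',(393,270),.156),('root',(394,322),.158),('boltaxisR',(490,324),.160),('cheek axis',(501,325),.156),('cheek top near',(503,305),.17),('shadowless lid corner',(639,86),.13),('sb',(205,222),.15)]:
    w=wz(np.array(p)/1.25,pos,q,z);d=w-pos;print(n,w.round(4),'tool dx,dy',(-d@cx*1e3).round(1),(d@cy*1e3).round(1))
E
```

```text
ball [0.5554 0.0701 0.156 ] tool dx,dy 23.5 -7.8
mid [0.5934 0.0737 0.156 ] tool dx,dy -14.7 -7.4
root [0.6322 0.0774 0.158 ] tool dx,dy -53.7 -6.9
boltaxisR [0.628  0.1466 0.16  ] tool dx,dy -55.3 62.3
cheek axis [0.6305 0.1564 0.156 ] tool dx,dy -58.6 71.9
cheek top near [0.6076 0.1501 0.17  ] tool dx,dy -35.2 67.5
shadowless lid corner [0.4371 0.2529 0.13  ] tool dx,dy 126.1 184.3
sb [ 0.5712 -0.0668  0.15  ] tool dx,dy 19.2 -145.6
```

Call:
drive_tool(
  steps="1 0 -7 40 0 0 0;1 0 -7 80 0 0 0;1 0 -7 95 0 0 0;1 0 -7 95 0 0 0;1 0 -7 95 0 0 0",
)

```text
time_s: 2.2
eef_pos: [0.5787, 0.0736, 0.1663]
orientation: [-0.042, 0.999, -0.0, -0.0]
force: [0.4, -0.9, 1.0]
width: 1.006
gripper_force: 0.0
```

Call:
drive_tool(
  steps="1 0 0 26 0 0 0;1 0 0 26 0 0 0;0.4 0 0 26 0 0 0;0.2 0 0 26 0 0 0;0 0 0 26 0 0 0;0 0 0 26 0 0 0;0 0 0 26 0 0 0;0 0 0 26 0 0 0",
  grip_force=25,
)

```text
time_s: 2.87
eef_pos: [0.5792, 0.0727, 0.1406]
orientation: [-0.042, 0.999, 0.0, 0.0]
force: [-0.4, -0.1, -0.3]
width: 0.141
gripper_force: 0.0
```

Call:
drive_tool(
  steps="0 0 0 0 0 0 0;0 0 0 0 0 0 0;0 0 0 0 0 0 0;0 0 0 0 0 0 0",
)

```text
time_s: 3.2
eef_pos: [0.5792, 0.0727, 0.1405]
orientation: [-0.042, 0.999, 0.0, 0.0]
force: [-1.4, 0.3, 6.4]
width: 0.11
gripper_force: 24.8
```

Call:
drive_tool(
  steps="0 -0.4 0 -6.2 0 0 0;0 -1.6 0 -12.9 0 0 0;0 -3.7 0 -19.3 0 0 0;0 -6.4 0 -24.9 0 0 0;0 -10 0 -30.6 0 0 0;0 -14 0 -35.4 0 0 0;0 -17.7 0 -39.1 0 0 0;0 -21.8 0 -42.3 0 0 0",
)

```text
time_s: 3.87
eef_pos: [0.6008, 0.0745, 0.1828]
orientation: [-0.042, 0.999, 0.0, -0.0]
force: [-5.0, 1.7, -5.1]
width: 0.101
gripper_force: 24.2
```

Call:
drive_tool(
  steps="0 0 0 0 0 0 0;0 0 0 0 0 0 0;0 0 0 0 0 0 0",
)

```text
time_s: 4.12
eef_pos: [0.6011, 0.0746, 0.1827]
orientation: [-0.042, 0.999, 0.0, 0.001]
force: [-1.2, 2.5, 1.5]
width: 0.101
gripper_force: 24.7
```

Call:
drive_tool(
  steps="0 0 4 0 0 0 0;0 0 9 0 0 0 0;0 0 14 0 0 0 0;0 0 19 0 0 0 0;0 0 24 0 0 0 0;0 0 28 0 0 0 0;0 0 30 0 0 0 0;0 0 30 0 0 0 0",
)

```text
time_s: 4.78
eef_pos: [0.5983, 0.1044, 0.1826]
orientation: [-0.042, 0.999, -0.0, 0.0]
force: [-2.6, -0.8, 2.2]
width: 0.103
gripper_force: 25.0
```

Run:
```python
from cell import ctrl, grab_frame
import cv2
o=ctrl.get_obs();print(o['eef_pos'],o['force'])
im=grab_frame('wrist');cv2.imwrite('pics/w2.png',cv2.resize(im[150:390,130:530],None,fx=2,fy=2))
```

```text
[0.59833695 0.10441414 0.18259304] [-2.57920958 -0.78652568  2.16051818]
```

View pics/w2.png

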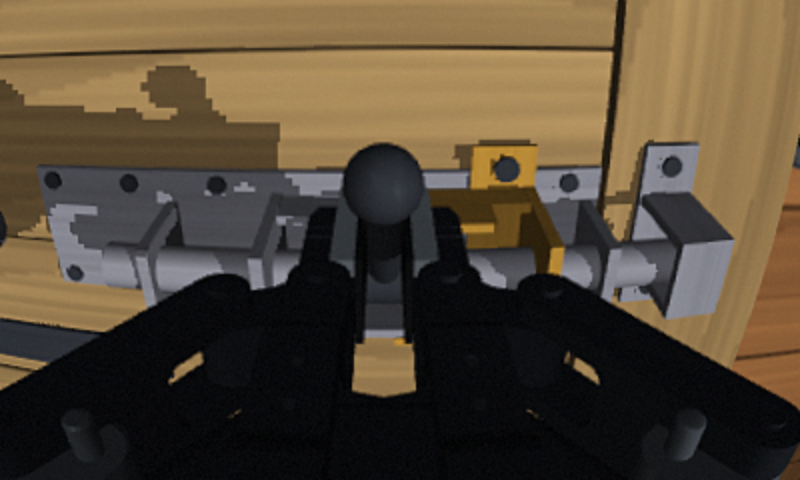

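The handle is raised, gripped and moving with the bolt. Its ball is at (383,185) and the brass stop cheek is ahead at about (545,245).

Call:
drive_tool(
  steps="0 0 4 0 0 0 0;0 0 9 0 0 0 0;0 0 14 0 0 0 0;0 0 19 0 0 0 0;0 0 23 0 0 0 0;0 0 26 0 0 0 0;0 0 27 0 0 0 0;0 0 27 0 0 0 0",
)

```text
time_s: 5.5
eef_pos: [0.5959, 0.1313, 0.1825]
orientation: [-0.042, 0.999, -0.0, -0.0]
force: [-4.7, -1.4, 4.6]
width: 0.106
gripper_force: 25.1
```

Call:
drive_tool(
  steps="0 0 0.7 0 0 0 0;0 0 1.4 0 0 0 0;0 0 2.1 0 0 0 0;0 0 2.8 0 0 0 0;0 0 3.5 0 0 0 0;0 0 4 0 0 0 0",
)

```text
time_s: 6.0
eef_pos: [0.5956, 0.1348, 0.1825]
orientation: [-0.041, 0.999, -0.0, -0.0]
force: [-4.4, -4.1, 5.2]
width: 0.104
gripper_force: 25.1
```

Call:
drive_tool(
  steps="0 0 0.5 0 0 0 0;0 0 1 0 0 0 0;0 0 1.5 0 0 0 0;0 0 2 0 0 0 0",
)

```text
time_s: 6.33
eef_pos: [0.5954, 0.1367, 0.1825]
orientation: [-0.041, 0.999, -0.0, -0.0]
force: [-4.6, -4.2, 5.7]
width: 0.103
gripper_force: 25.1
```

Call:
drive_tool(
  steps="0 0 0.5 0 0 0 0;0 0 1 0 0 0 0;0 0 1.5 0 0 0 0;0 0 2 0 0 0 0",
)

```text
time_s: 6.67
eef_pos: [0.5952, 0.1387, 0.1825]
orientation: [-0.041, 0.999, -0.0, -0.0]
force: [-4.3, -4.4, 5.6]
width: 0.101
gripper_force: 25.1
```

Call:
drive_tool(
  steps="0 0 0.4 0 0 0 0;0 0 0.8 0 0 0 0;0 0 1.2 0 0 0 0;0 0 1.5 0 0 0 0",
)

```text
time_s: 7.0
eef_pos: [0.5951, 0.1402, 0.1825]
orientation: [-0.041, 0.999, -0.0, -0.0]
force: [-4.0, -4.3, 4.9]
width: 0.103
gripper_force: 25.1
```

Call:
drive_tool(
  steps="0 0 0.3 0 0 0 0;0 0 0.6 0 0 0 0;0 0 0.9 0 0 0 0;0 0 1 0 0 0 0",
)

```text
time_s: 7.33
eef_pos: [0.595, 0.1413, 0.1825]
orientation: [-0.041, 0.999, -0.0, -0.0]
force: [-4.9, -4.6, 5.8]
width: 0.101
gripper_force: 25.1
```

Call:
drive_tool(
  steps="0 0 0.3 0 0 0 0;0 0 0.6 0 0 0 0;0 0 0.9 0 0 0 0;0 0 1 0 0 0 0",
)

```text
time_s: 7.67
eef_pos: [0.5949, 0.1422, 0.1825]
orientation: [-0.041, 0.999, -0.0, -0.0]
force: [-4.5, -3.7, 5.6]
width: 0.103
gripper_force: 25.1
```

Call:
drive_tool(
  steps="0 0 0.3 0 0 0 0;0 0 0.6 0 0 0 0;0 0 0.9 0 0 0 0;0 0 1 0 0 0 0",
)

```text
time_s: 8.0
eef_pos: [0.5948, 0.1432, 0.1825]
orientation: [-0.041, 0.999, -0.0, -0.0]
force: [-4.4, -5.9, 5.7]
width: 0.099
gripper_force: 25.1
```

Call:
drive_tool(
  steps="0 0 0.2 0 0 0 0;0 0 0.4 0 0 0 0;0 0 0.4 0 0 0 0",
)

```text
time_s: 8.25
eef_pos: [0.5948, 0.1436, 0.1825]
orientation: [-0.041, 0.999, -0.0, -0.0]
force: [-4.7, -4.8, 5.4]
width: 0.104
gripper_force: 25.1
```

Call:
drive_tool(
  steps="0 0 0.3 0 0 0 0;0 0 0.6 0 0 0 0;0 0 0.6 0 0 0 0",
)

```text
time_s: 8.5
eef_pos: [0.5948, 0.1443, 0.1825]
orientation: [-0.041, 0.999, -0.0, -0.0]
force: [-4.5, -4.4, 6.1]
width: 0.098
gripper_force: 25.1
```

Call:
drive_tool(
  steps="0 0 0.3 0 0 0 0;0 0 0.6 0 0 0 0;0 0 0.6 0 0 0 0",
)

```text
time_s: 8.75
eef_pos: [0.5947, 0.1448, 0.1825]
orientation: [-0.041, 0.999, -0.0, -0.0]
force: [-5.3, -4.0, 5.4]
width: 0.104
gripper_force: 25.1
```

Call:
drive_tool(
  steps="0 0 0.3 0 0 0 0;0 0 0.6 0 0 0 0;0 0 0.6 0 0 0 0",
)

```text
time_s: 9.0
eef_pos: [0.5946, 0.1455, 0.1825]
orientation: [-0.041, 0.999, -0.0, -0.0]
force: [-4.1, -4.6, 5.9]
width: 0.098
gripper_force: 25.1
```

Call:
drive_tool(
  steps="0 0 0.3 0 0 0 0;0 0 0.6 0 0 0 0;0 0 0.6 0 0 0 0",
)

```text
time_s: 9.25
eef_pos: [0.5946, 0.146, 0.1825]
orientation: [-0.041, 0.999, -0.0, -0.0]
force: [-4.7, -4.7, 5.4]
width: 0.101
gripper_force: 25.1
```

Call:
drive_tool(
  steps="0 0 0.3 0 0 0 0;0 0 0.6 0 0 0 0;0 0 0.8 0 0 0 0",
)

```text
time_s: 9.5
eef_pos: [0.5945, 0.1468, 0.1825]
orientation: [-0.041, 0.999, -0.0, -0.0]
force: [-5.6, -4.3, 6.3]
width: 0.104
gripper_force: 25.1
```

Call:
drive_tool(
  steps="0 0 0.3 0 0 0 0;0 0 0.6 0 0 0 0;0 0 0.8 0 0 0 0",
)

```text
time_s: 9.75
eef_pos: [0.5945, 0.1475, 0.1825]
orientation: [-0.041, 0.999, -0.0, -0.0]
force: [-5.3, -5.7, 5.5]
width: 0.102
gripper_force: 25.2
```

Call:
drive_tool(
  steps="0 0 0.2 0 0 0 0;0 0 0.5 0 0 0 0;0 0 0.5 0 0 0 0",
)

```text
time_s: 10.0
eef_pos: [0.5945, 0.1475, 0.1825]
orientation: [-0.041, 0.999, -0.001, -0.0]
force: [-4.8, -8.2, 5.9]
width: 0.102
gripper_force: 25.3
```

Contact: the tool stopped at y = 0.1475 and the force rose to 8 N. Next I back off 1.5 mm to the middle of the notch.

Call:
drive_tool(
  steps="0 0 -0.7 0 0 0 0;0 0 -1.4 0 0 0 0;0 0 -2 0 0 0 0;0 0 -2.5 0 0 0 0;0 0 -2.5 0 0 0 0",
)

```text
time_s: 10.42
eef_pos: [0.5945, 0.1471, 0.1825]
orientation: [-0.042, 0.999, 0.001, -0.0]
force: [-4.6, 2.9, 4.1]
width: 0.104
gripper_force: 25.1
```

Call:
drive_tool(
  steps="0 0 -0.5 0 0 0 0;0 0 -1 0 0 0 0;0 0 -1.2 0 0 0 0;0 0 -1.2 0 0 0 0",
)

```text
time_s: 10.75
eef_pos: [0.5946, 0.146, 0.1825]
orientation: [-0.042, 0.999, 0.001, -0.0]
force: [-4.6, 3.5, 4.6]
width: 0.104
gripper_force: 25.1
```

Call:
drive_tool(
  steps="0 2 0 1.5 0 0 0;0 4.1 0 3.2 0 0 0;0 6 0 5 0 0 0;0 7.8 0 6.9 0 0 0;0 10 0 9.2 0 0 0;0 11.8 0 11.7 0 0 0;0 13.7 0 14.5 0 0 0",
)

```text
time_s: 11.33
eef_pos: [0.5811, 0.1439, 0.1678]
orientation: [-0.042, 0.999, 0.0, 0.0]
force: [0.3, 4.0, 4.2]
width: 0.102
gripper_force: 26.4
```

Call:
drive_tool(
  steps="0 0 0.7 0 0 0 0;0 0 1.5 0 0 0 0;0 0 1.5 0 0 0 0",
)

```text
time_s: 11.58
eef_pos: [0.5809, 0.1442, 0.1676]
orientation: [-0.041, 0.999, -0.001, -0.0]
force: [1.2, -3.6, 0.9]
width: 0.104
gripper_force: 26.1
```

Call:
drive_tool(
  steps="0 1.7 0 2.9 0 0 0;0 3 0 5.5 0 0 0;0 4.4 0 8.5 0 0 0;0 5.5 0 11.7 0 0 0;0 6.5 0 14.9 0 0 0",
)

```text
time_s: 12.0
eef_pos: [0.5746, 0.144, 0.153]
orientation: [-0.041, 0.999, -0.0, 0.0]
force: [0.6, -4.0, 4.7]
width: 0.104
gripper_force: 26.4
```

Call:
drive_tool(
  steps="0 0.6 0 3.2 0 0 0;0 1.1 0 6.6 0 0 0;0 1.4 0 9.8 0 0 0;0 1.6 0 12.5 0 0 0;0 1.6 0 12.5 0 0 0",
)

```text
time_s: 12.42
eef_pos: [0.5733, 0.1446, 0.1409]
orientation: [-0.042, 0.999, 0.0, 0.0]
force: [-3.0, -3.7, 12.3]
width: 0.107
gripper_force: 28.1
```

Call:
drive_tool(
  steps="0.15 0 0 0 0 0 0;0.3 0 0 0 0 0 0;0.4 0 0 0 0 0 0;0.4 0 0 0 0 0 0;0.4 0 0 0 0 0 0;0.4 0 0 0 0 0 0",
)

```text
time_s: 12.92
eef_pos: [0.5729, 0.1446, 0.1404]
orientation: [-0.042, 0.999, -0.0, -0.0]
force: [-0.7, -0.5, -0.1]
width: 0.4
gripper_force: 0.0
```

Released cleanly. I'll raise the tool and look.

Call:
drive_tool(
  steps="0.4 0 0 -20 0 0 0;0.4 0 0 -50 0 0 0;0.4 0 0 -85 0 0 0;0.4 0 0 -120 0 0 0;0.4 0 0 -120 0 0 0;0.4 0 0 -120 0 0 0",
)

```text
time_s: 13.42
eef_pos: [0.5737, 0.1448, 0.2624]
orientation: [-0.042, 0.999, 0.001, 0.002]
force: [-1.1, 0.2, -0.1]
width: 0.399
gripper_force: 0.0
```

Run:
```python
from cell import ctrl, grab_frame
import cv2,numpy as np
o=ctrl.get_obs();print(o['eef_pos'],o['force'])
im=grab_frame('wrist');a=cv2.resize(im[130:330,170:450],None,fx=2,fy=2)
b=cv2.resize(grab_frame('scene')[140:260,240:480],(560,280),interpolation=cv2.INTER_CUBIC)[:200]
cv2.imwrite('pics/w3.png',np.vstack([a[:,:560],b]))
```

```text
[0.57371889 0.14478068 0.26243149] [-1.11126815  0.19617071 -0.14740447]
```

View pics/w3.png

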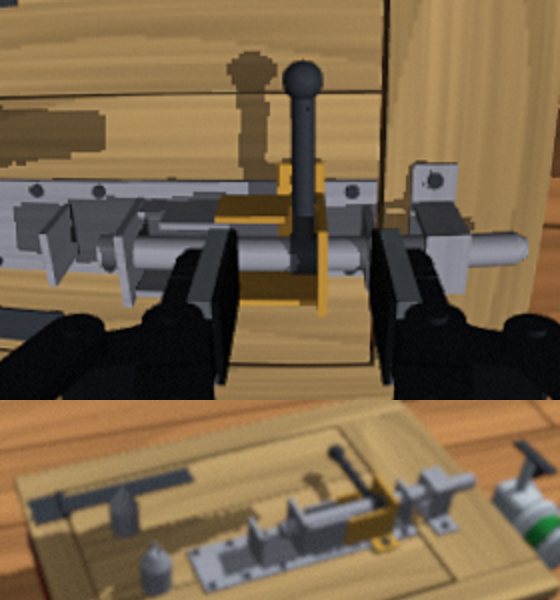

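Run:
```python
from h import *
a=np.radians(4.8);cx=np.array([np.cos(a),np.sin(a),0]);cy=np.array([-np.sin(a),np.cos(a),0])
q=[-4.15384586e-02,9.99136832e-01,0,0]
b0=wz(np.array([392,215])/1.25,np.array([.57816,.07984,.26075]),q,.156)
for z in(.145,.156,.167):
    b1=wz((321.5,170),np.array([.57372,.14478,.26243]),[-.042,.99912,.001,.002],z);d=b1-b0
    print(z,(d@cx).round(4),(d@cy).round(4))
```

```text
0.145 0.0026 0.0717
0.156 0.0001 0.0717
0.167 -0.0023 0.0717
```

The image shows the handle level in the brass notch: the ball sits 71.7 mm along y and at its original height. The bolt is through the keeper, and the sinkers and reel have not moved. Handing in.

```bash
python3 -c "
from cell import ticket
print(ticket.finish_job())"
```

```text
the job is handed in; nothing more can be done
None
```

The chest is bolted: the handle lies level in the brass bracket's notch about 72 mm along, with the bolt through the keeper. I felt contact at the bracket at about 4 N, saw no movement of the sinkers or reel, and handed the job in; no verdict came back.

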